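Pop the dye bottle out of its warmer

ROBOT

A 6-joint arm with a two-finger parallel gripper is mounted at the origin on a cart in front of the work surface, level with it; the furniture and walls round the work are solid. World frame = base frame: x ahead of the robot, y to its left, z up, the work surface at z = 0. Lengths are in mm, angles in rad, forces in N, time in s.
With the tool pointing down it reaches from about 275 to 1000 mm from the base axis. Payload 8.4 kg.
Tool frame: the origin (TCP) lies at the very end of the fingers, on their centre line; the grasp point (between the pads) lies 19 mm behind it; z points along the fingers, y is the direction in which the jaws open and shut (so a half turn about z gives the same grasp; the last joint's range is limited). The gripper opens to 85 mm and grips with 20 to 120 N. Pads are 22 mm wide; open, the fingers measure 114 mm over their backs; the gripper's body (76 mm by 85 mm) begins 54 mm behind the grasp point. The pads swing forward as they close: fully open they stand 13 mm farther back than shut.
Start: joints at [-1.345, 0.353, 1.633, -0, 1.155, -0.002], TCP at [141.145, -608.856, 231.281] pointing down, gripper open.
Joint ranges: [-2.63, 2.63], [-0.92, 2.1], [0.06, 2.66], [-1.3, 4.44], [0, 2.69], [-3.02, 3.02]. Speed limits (rad/s): [2.22, 2.22, 2.79, 3.14, 3.14, 3.14].

INTERFACE

Orientations are given as [roll, pitch, yaw] about the fixed x, y, z axes, in that order (R = Rz(yaw) Ry(pitch) Rx(roll)).
In Python, from rig import sense, grab_frame, sign_off, masks_of gives the robot as it stands. The module is installed in compiled form; this text tells all that it offers.
- The arm moves only by the shell command python3 -m inch 'ROWS' [FORCE]. ROWS is JSON, a list of rows, each an object of numbers: "gripper": the finger opening in m, from 0 to 0.0854; "tx", "ty", "tz": the shift along the tool's x, y, z in m; "spin": the turn about the tool's z in degrees. In form: [{"gripper": .., "tx": .., "ty": .., "tz": .., "spin": ..}, ...]. A call has exactly 8 rows; each row shifts and turns the commanded pose from where the row before left it, along the tool's axes as they then stand; what a row does not reach is not made up. A row lasts 1/10 s, in which the tool goes at most 50 mm and 8.59 degrees, less where a joint would pass 70% of its speed; a pose out of reach is approached as far as the arm can. A call is refused whole if a number of a shift passes 0.05 or a number of a turn 8.59, either way. A call with a gripper value outside its range is refused whole. The fingers move at their own pace and stop on an object; FORCE is the grip in N (left out, the last holds). Time passes only in rows, so rows that do not move let the fingers close, or fill a call up. It gives the time, the measured TCP pose, the force and the opening at its end, in the units of the state.
- sense(): the state, without advancing time (a new reading comes with each control period).
- grab_frame(name): name is "scene" or "side" or "wrist"; returns a dict with "pixels" (400x640x3 uint8, red, green, blue), "K" (3x3 intrinsics, pixels), "extrinsics" (4x4, takes a point from camera to world coordinates). Camera axes: x right, y down, z forward; pixel columns grow to the right and rows downward; lengths in mm; the calibration is good to about 2 mm. A picture is of the moment at which its call begins. There is no depth.
- sign_off(): hands the job in, once; it reports no verdict.
Trained networks look in the newest picture that a camera, given by its name, has taken for a name from the list of things; names that differ only in an ending like _2 or _b are one class to them, and where a whole thing is asked for, a point or a joint stands for the part that bears it (a point fixed in the world has none). Each returns a list of dicts, best first, with "conf" (0 to 1); they miss things now and then, are a little off and sometimes report something else, mostly with a low value. They report only what shows in the picture. A call takes as long as a camera call.
- masks_of(camera, target): "pixels" (400x640 bool, what is visible of it) and "centre" ([row, column] in pixels, amid what is visible of it).
The state is a dict: "clock": time; "qpos": joint angles; "qvel": joint speeds; "joint_efforts": joint torques, N m; "eef_pos": TCP position; "tcp_rot": TCP orientation; "contact_force": force on the tool from outside, world axes, zero at the start; "wrist_torque": the same for the moment, N m; "opening": opening from 0.0 (shut) to 1.0 (fully open).
Only numpy, scipy, OpenCV 4.12 (cv2) and the standard library are available. Lean on these libraries where they do the work, as an engineer would, in place of code of your own. Each camera call takes 0.05 s, during which the arm holds its last target.

TASK

The small dye bottle is locked in its push-to-release warmer: press its cap straight down until the catch lets go and it springs up, then take the bottle, lift it out and stand it upright in the white spill tray. Leave the bigger amber bottle locked in its own warmer.

Things in the scene. Friction and masses are not known exactly. Their poses are not given: they have to be found in the camera images.
- bottle_dye: Small clear bottle, white cap, 62 mm tall, loose, 60 g; origin at the centre of its underside, z up. Body 32 mm across up to 41 mm, cap 18 mm across from 53 to 62 mm. It sits in the bore of a fixed warmer block 76 x 60 mm, aluminium top 62 mm above the worktop. Locked: underside at 16 mm, cap top at 78 mm; a steel catch 10 mm wide on the block, 9 mm high, holds its shoulder from one side.
- dye_plunger (a joint): Height (m) of the sprung plunger under the dye bottle: 0 locked, -0.006 hard stop, +0.030 sprung up. A push of over 4 mm (about 3 N, more at the stop) frees the catch, which slides 8 mm outward for good. Once the cap is let go the bottle rises in about 0.5 s to 30 mm above its locked height: cap top at 108 mm, 25 mm of the cylindrical body clear of the block's top, 16 mm still in the bore.
- spill_tray: White open square tray, fixed, 130 x 130 mm and 16 mm high with 4 mm walls and a 4 mm floor; origin at the centre of its underside, x and y along its sides. Where the bottle must stand.
- bottle_amber: The bigger brown bottle with a black cap, 45 mm across and 98 mm tall, origin at the centre of its underside; locked in the same way in a second, larger fixed warmer (92 x 73 mm, top 88 mm and cap top 114 mm above the worktop). It must stay there.

How it is judged:
By the outcome, as a careful person would: the job done as asked, in the order asked, and still so for the second after the job is handed in, with the robot touching nothing.
It also fails if it takes over 38 s, if anything falls off the work surface, if the arm or the gripper's body presses on something with over 40 N, if the wrist force passes 120 N, or if a joint passes its speed limit or range.

## Working session

There is one attempt and no reset: what is moved stays moved. The work goes in short steps, Python scripts to look and compute and a shell command to move; the robot and the scene stay as the last step left them, time stands still between calls to the robot, and variables do not carry over. Pictures are saved under pics/ and viewed, and the job is handed in when it is done.

```bash
mkdir -p pics
python3 - <<'E'
from rig import *
import cv2,numpy as np
s=sense();print({k:np.round(v,3).tolist() for k,v in s.items()})
for c in ["scene","side"]:
    f=grab_frame(c);cv2.imwrite(f"pics/{c}0.png",f["pixels"][:,:,::-1])
    print(c,f["K"].tolist(),np.round(f["extrinsics"],4).tolist())
    for n in ["bottle_dye","dye_plunger","spill_tray","bottle_amber"]:
        for m in masks_of(c,n)[:2]:
            p=m["pixels"];r,cc=np.where(p);print(n,round(m["conf"],2),m["centre"],p.sum(),r.min(),r.max(),cc.min(),cc.max())
print(sense()["clock"])
E
```

```text
{'clock': 0.0, 'qpos': [-1.345, 0.354, 1.634, 0.0, 1.155, -0.002], 'qvel': [0.001, -0.001, -0.0, -0.0, -0.001, 0.001], 'joint_efforts': [0.004, -60.524, -34.206, 0.0, 0.009, -0.0], 'eef_pos': [141.038, -608.381, 230.545], 'tcp_rot': [-3.14, -0.0, 0.228], 'contact_force': [1.242, 0.496, 0.218], 'wrist_torque': [0.019, 0.017, 0.019], 'opening': 1.002}
scene [[364.41473189847414, 0.0, 318.2425313927815], [0.0, 364.41473189847414, 198.76392815345832], [0.0, 0.0, 1.0]] [[0.8819, -0.296, 0.3669, 232.8652], [-0.4709, -0.5174, 0.7145, -638.6442], [-0.0217, -0.8029, -0.5957, 540.4442], [0.0, 0.0, 0.0, 1.0]]
bottle_dye 0.65 [181.4, 303.6] 112 176 188 299 311
spill_tray 0.83 [294.4, 384.0] 4814 256 341 333 433
bottle_amber 0.43 [139.7, 261.3] 173 131 145 254 269
side [[442.6053688866402, 0.0, 314.6205884747921], [0.0, 442.6053688866402, 206.42028305641693], [0.0, 0.0, 1.0]] [[-0.8084, 0.336, -0.4833, 1079.5519], [0.5886, 0.4735, -0.6552, 682.8282], [0.0087, -0.8142, -0.5805, 661.4339], [0.0, 0.0, 0.0, 1.0]]
spill_tray 0.76 [164.7, 265.9] 1314 148 182 234 296
bottle_amber 0.82 [229.7, 406.4] 270 216 236 392 412
0.5
```

View pics/scene0.png

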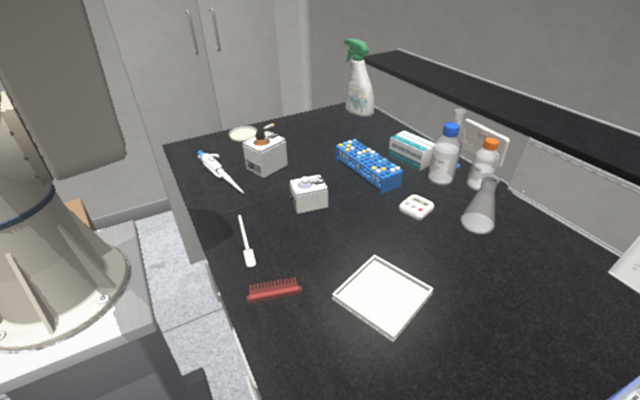

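View pics/side0.png

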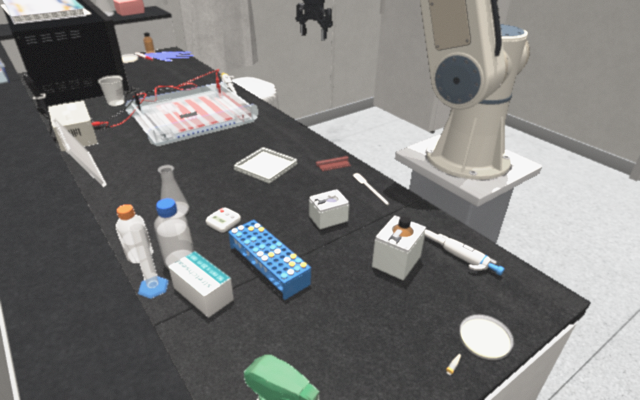

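The dye block is at about (310,190) in the scene view and (328,208) in the side view. The tray is at (384,295) and (266,165). I'll zoom in on the blocks.

Run:
```python
import cv2,numpy as np
a=cv2.imread("pics/scene0.png")[165:220,280:340];b=cv2.imread("pics/side0.png")[180:235,298:358]
o=np.hstack([cv2.resize(x,(390,360),interpolation=cv2.INTER_CUBIC) for x in (a,b)])
cv2.imwrite("pics/zoom0.png",o)
```

```text
(no output)
```

View pics/zoom0.png

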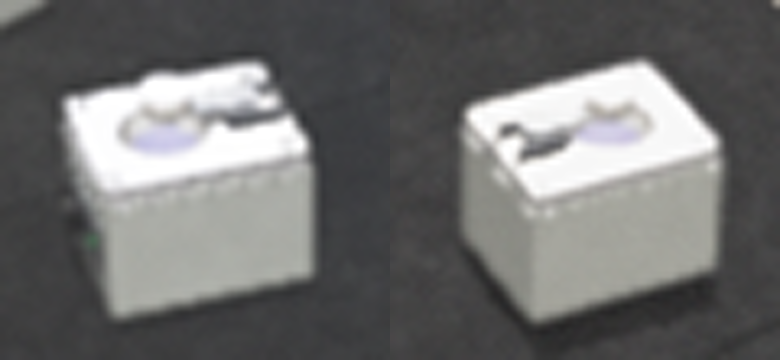

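```bash
cat > h.py <<'E'
import numpy as np
K={"scene":(364.41473,318.24253,198.76393),"side":(442.60537,314.62059,206.42028)}
E={"scene":np.array([[0.8819,-0.296,0.3669,232.8652],[-0.4709,-0.5174,0.7145,-638.6442],[-0.0217,-0.8029,-0.5957,540.4442]]),
"side":np.array([[-0.8084,0.336,-0.4833,1079.5519],[0.5886,0.4735,-0.6552,682.8282],[0.0087,-0.8142,-0.5805,661.4339]])}
def ray(c,u,v,z):
    f,cx,cy=K[c];d=E[c][:,:3]@[(u-cx)/f,(v-cy)/f,1];o=E[c][:,3];return (o+d*(z-o[2])/d[2])
def proj(c,p):
    f,cx,cy=K[c];q=E[c][:,:3].T@(np.array(p)-E[c][:,3]);return f*q[0]/q[2]+cx,f*q[1]/q[2]+cy
E
python3 - <<'E'
from h import *
for c,pts,ox,oy,dx in [("scene",[(65,98),(265,65),(312,152),(105,205)],280,165,0),("side",[(463,110),(640,60),(720,145),(535,205)],298,180,390)]:
    P=np.array([ray(c,(u-dx)/6.5+ox-.42,v/6.545+oy-.42,62)[:2] for u,v in pts])
    print(c,P.round(0).tolist(),P.mean(0).round(1),[round(np.linalg.norm(P[i]-P[(i+1)%4])) for i in range(4)])
    for q in [(165,128),(163,85),(163,100)] if c=="scene" else [(615,125),(612,100)]:
        print(q,ray(c,(q[0]-dx)/6.5+ox,q[1]/6.545+oy,62).round(0),ray(c,(q[0]-dx)/6.5+ox,q[1]/6.545+oy,78).round(0))
from rig import *
for c in ["scene","side"]:
    f=grab_frame(c);m=masks_of(c,"spill_tray")[0]["pixels"].astype(np.uint8)
    import cv2
    ct=max(cv2.findContours(m,0,2)[0],key=cv2.contourArea)[:,0]
    P=np.array([ray(c,u,v,12)[:2] for u,v in ct],np.float32);print(c,cv2.minAreaRect(P))
    from numpy import array
    t=cv2.approxPolyDP(ct,10,True)[:,0];print(t.tolist(),[ray(c,u,v,16)[:2].round(0).tolist() for u,v in t])
E
```

```text
scene [[504.0, 37.0], [578.0, 20.0], [566.0, -38.0], [489.0, -30.0]] [534.5  -3. ] [76, 59, 77, 69]
(165, 128) [528.  -1.  62.] [518. -22.  78.]
(163, 85) [539.  24.  62.] [529.   2.  78.]
(163, 100) [535.  16.  62.] [525.  -6.  78.]
side [[567.0, -36.0], [493.0, -24.0], [504.0, 37.0], [581.0, 28.0]] [536.4   1.3] [75, 62, 78, 65]
(615, 125) [528.   7.  62.] [542.  25.  78.]
(612, 100) [519.  -7.  62.] [534.  12.  78.]
scene ((525.0535888671875, -312.40191650390625), (140.46954345703125, 136.9133758544922), 19.147348403930664)
[[374, 255], [333, 299], [394, 341], [432, 288]] [[564.0, -231.0], [439.0, -284.0], [482.0, -401.0], [607.0, -349.0]]
side ((530.5003662109375, -306.0750732421875), (156.30174255371094, 150.32778930664062), 20.401809692382812)
[[234, 169], [270, 182], [296, 160], [261, 148]] [[621.0, -326.0], [574.0, -208.0], [448.0, -268.0], [495.0, -391.0]]
```

```bash
python3 -m inch '[{"gripper":0.0,"tx":0.032,"ty":-0.032},{"tx":0.032,"ty":-0.032},{"tx":0.032,"ty":-0.032},{"tx":0.032,"ty":-0.032},{"tx":0.032,"ty":-0.032},{"tx":0.032,"ty":-0.032},{"tx":0.032,"ty":-0.032},{"tx":0.032,"ty":-0.032}]' 30
```

```text
$[0]: bad value
```

```bash
python3 -m inch '[{"gripper":0.0,"tx":0.032,"ty":-0.032,"tz":0,"spin":0},{"gripper":0.0,"tx":0.032,"ty":-0.032,"tz":0,"spin":0},{"gripper":0.0,"tx":0.032,"ty":-0.032,"tz":0,"spin":0},{"gripper":0.0,"tx":0.032,"ty":-0.032,"tz":0,"spin":0},{"gripper":0.0,"tx":0.032,"ty":-0.032,"tz":0,"spin":0},{"gripper":0.0,"tx":0.032,"ty":-0.032,"tz":0,"spin":0},{"gripper":0.0,"tx":0.032,"ty":-0.032,"tz":0,"spin":0},{"gripper":0.0,"tx":0.032,"ty":-0.032,"tz":0,"spin":0}]' 30
```

```text
clock: 1.5
eef_pos: [333.4, -300.1, 231.6]
tcp_rot: [3.141, -0.001, 0.227]
contact_force: [0.5, 0.3, 0.2]
opening: -0.0
```

```bash
python3 -m inch '[{"gripper":0.0,"tx":0.032,"ty":-0.031,"tz":0,"spin":0},{"gripper":0.0,"tx":0.032,"ty":-0.031,"tz":0,"spin":0},{"gripper":0.0,"tx":0.032,"ty":-0.031,"tz":0,"spin":0},{"gripper":0.0,"tx":0.032,"ty":-0.031,"tz":0,"spin":0},{"gripper":0.0,"tx":0.032,"ty":-0.031,"tz":0,"spin":0},{"gripper":0.0,"tx":0,"ty":0,"tz":0,"spin":8},{"gripper":0.0,"tx":0,"ty":0,"tz":0,"spin":8},{"gripper":0.0,"tx":0,"ty":0,"tz":0,"spin":8}]' 30
python3 - <<'E'
from rig import *
import cv2,numpy as np
f=grab_frame("wrist");cv2.imwrite("pics/wrist1.png",f["pixels"][:,:,::-1])
np.savez("w1.npz",K=f["K"],E=f["extrinsics"])
print(f["K"].round(2).tolist(),np.round(f["extrinsics"],4).tolist())
for m in masks_of("wrist","bottle_dye")[:2]:
    r,cc=np.where(m["pixels"]);print(m["conf"],m["centre"],r.min(),r.max(),cc.min(),cc.max())
s=sense();print(s["eef_pos"],s["tcp_rot"])
E
```

```text
clock: 2.3
eef_pos: [453.8, -113.9, 231.3]
tcp_rot: [3.142, -0.0, -0.195]
contact_force: [0.3, -0.4, -0.2]
opening: 0.002
[[286.31, 0.0, 313.36], [0.0, 286.31, 202.61], [0.0, 0.0, 1.0]] [[-0.1948, -0.9286, -0.316, 534.4639], [-0.9809, 0.1839, 0.064, -130.3582], [-0.0013, 0.3224, -0.9466, 372.9513], [0.0, 0.0, 0.0, 1.0]]
0.59 [136.2, 194.6] 121 151 177 209
[ 453.68205571 -114.32633238  231.35990212] [ 3.14159160e+00 -1.91468356e-04 -1.92679883e-01]
```

View pics/wrist1.png

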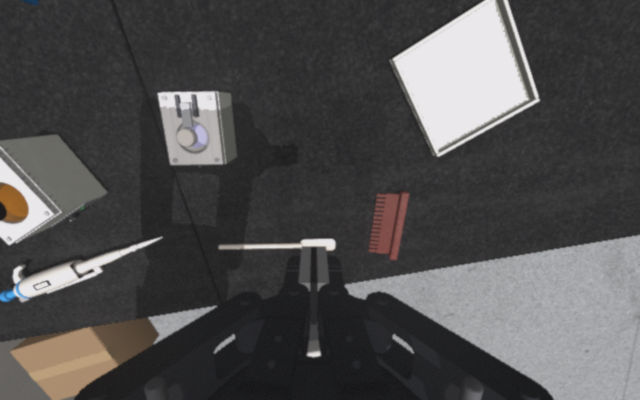

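Run:
```python
import cv2
a=cv2.imread("pics/wrist1.png")[80:180,145:245]
cv2.imwrite("pics/zoom1.png",cv2.resize(a,(600,600),interpolation=cv2.INTER_CUBIC))
```

```text
(no output)
```

View pics/zoom1.png

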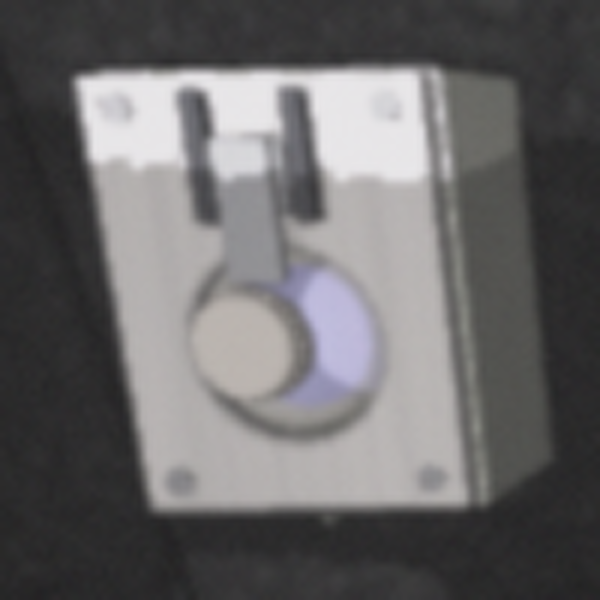

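Run:
```python
import numpy as np
d=np.load("w1.npz");K=d["K"];E=d["E"]
def R(u,v,z):
    q=E[:3,:3]@np.linalg.inv(K)@[u,v,1];o=E[:3,3];return o+q*(z-o[2])/q[2]
Z=lambda x,y,z:R(x/6+145-.4,y/6+80-.4,z)[:2]
c=Z(243,347,78);b=Z(285,347,62)
P=np.array([Z(*p,62) for p in [(78,78),(438,68),(482,505),(152,512)]])
print("cap",c,"bore",b,"block",P.round(1).tolist(),P.mean(0))
ax=(P[0]+P[1]-P[2]-P[3])/2;print(np.degrees(np.arctan2(ax[1],ax[0])),np.linalg.norm(ax))
T=[R(u,v,16)[:2] for u,v in [(391,61),(497,0),(539,99),(436,156)]];print("tray",np.round(T,0).tolist(),np.mean([T[0],T[2]],0))
y=-.1927;dx,dy=c-np.array([453.7,-114.3]);print("tx,ty",dx*np.cos(y)+dy*np.sin(y),dx*np.sin(y)-dy*np.cos(y))
```

```text
cap [529.43292014   3.18129922] bore [527.70781595   3.10624334] block [[577.1, 22.8], [566.8, -37.4], [493.7, -22.9], [504.2, 36.8]] [ 5.35427556e+02 -2.02153847e-01]
-11.022764884321708 74.38245313403995
tray [[564.0, -225.0], [600.0, -341.0], [490.0, -390.0], [446.0, -268.0]] [ 526.67102944 -307.66656161]
tx,ty 51.83236126850317 -129.81038935618162
```

```bash
python3 -m inch '[{"gripper":0.0,"tx":0.017,"ty":-0.043,"tz":0,"spin":0},{"gripper":0.0,"tx":0.017,"ty":-0.043,"tz":0.01,"spin":0},{"gripper":0.0,"tx":0.017,"ty":-0.043,"tz":0.026,"spin":0},{"gripper":0.0,"tx":0,"ty":0,"tz":0.035,"spin":0},{"gripper":0.0,"tx":0,"ty":0,"tz":0.035,"spin":0},{"gripper":0.0,"tx":0,"ty":0,"tz":0.025,"spin":0},{"gripper":0.0,"tx":0,"ty":0,"tz":0.007,"spin":0},{"gripper":0.0,"tx":0,"ty":0,"tz":0,"spin":0}]' 30
python3 - <<'E'
from rig import *
import cv2,numpy as np
f=grab_frame("wrist");cv2.imwrite("pics/wrist2.png",f["pixels"][:,:,::-1])
g=grab_frame("side");cv2.imwrite("pics/side2.png",cv2.resize(g["pixels"][150:250,270:430,::-1],(800,500)))
s=sense();print(s["eef_pos"],s["tcp_rot"])
E
```

```text
clock: 3.2
eef_pos: [526.2, 0.1, 94.2]
tcp_rot: [3.141, 0.002, -0.189]
contact_force: [0.2, 0.2, 1.0]
opening: 0.004
[5.27599144e+02 1.67259396e-02 9.59162444e+01] [-3.14127674e+00 -1.54293454e-03 -1.90063740e-01]
```

View pics/wrist2.png

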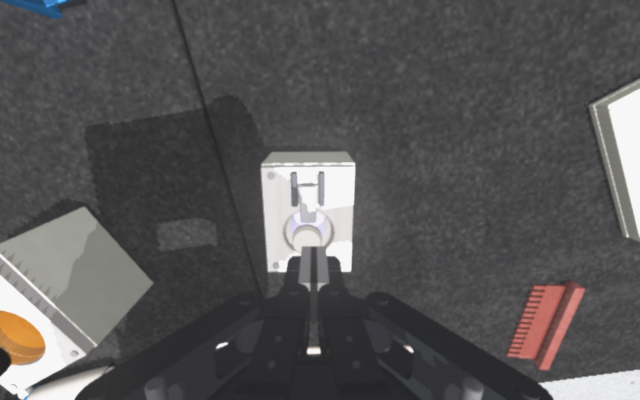

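View pics/side2.png

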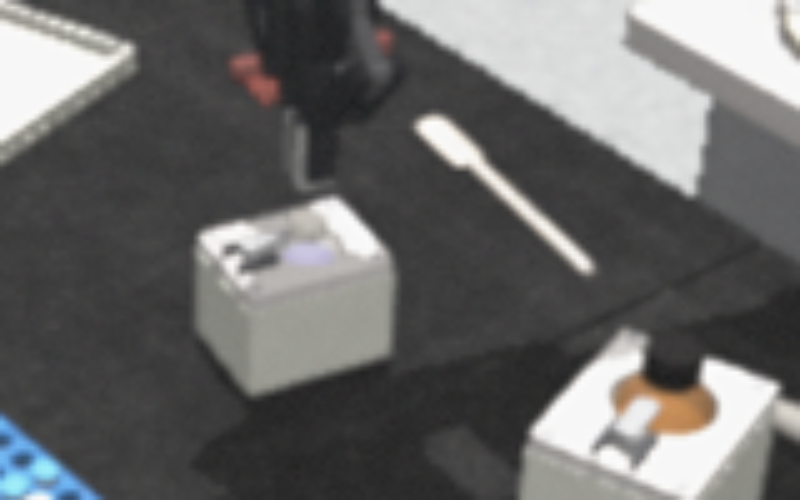

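Run:
```python
from rig import *
import cv2,numpy as np
f=grab_frame("wrist");K=f["K"];E=f["extrinsics"]
cv2.imwrite("pics/z2.png",cv2.resize(f["pixels"][200:280,260:360,::-1],(800,640))[:600])
def R(u,v,z):
    q=E[:3,:3]@np.linalg.inv(K)@[u,v,1];o=E[:3,3];return o+q*(z-o[2])/q[2]
for m in masks_of("wrist","bottle_dye")[:1]:
    r,cc=np.where(m["pixels"]);print(m["conf"],m["centre"],r.min(),r.max(),cc.min(),cc.max())
print(R(307,236,78),R(309,232,62))
s=sense();print(s["eef_pos"],s["tcp_rot"])
p=np.r_[s["eef_pos"],1];q=np.linalg.inv(E)@p;print("tip px",K@(q[:3]/q[2]))
```

```text
0.98 [232.4, 307.4] 213 252 286 331
[534.55064213   2.45390172  78.        ] [529.81836759   2.4038405   62.        ]
[5.27859671e+02 4.08247715e-02 9.62899499e+01] [-3.14108591e+00 -2.54206314e-03 -1.90618332e-01]
tip px [312.83699621 260.04960673   1.        ]
```

View pics/z2.png

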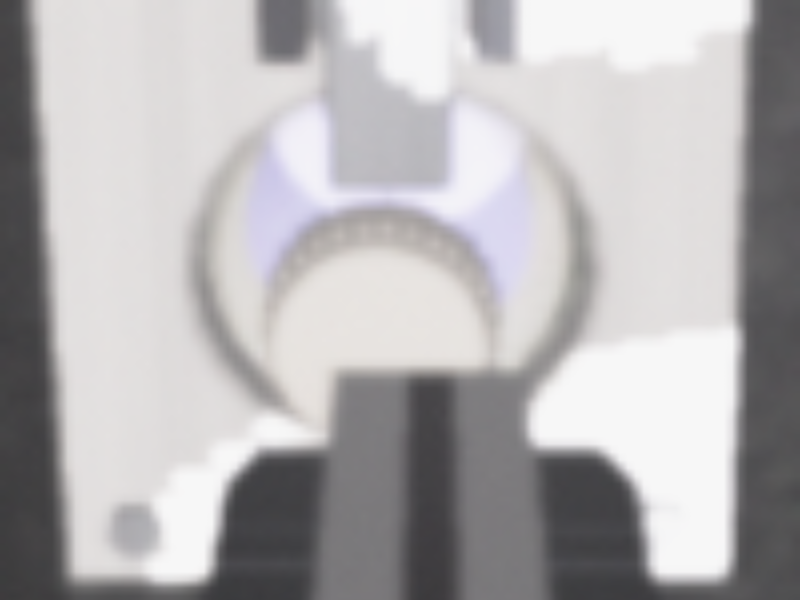

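Run:
```python
from rig import *
import numpy as np
f=grab_frame("wrist");K=f["K"];E=f["extrinsics"]
def R(u,v,z):
    q=E[:3,:3]@np.linalg.inv(K)@[u,v,1];o=E[:3,3];return o+q*(z-o[2])/q[2]
c=R(307.2,244.7,78);s=sense();p=s["eef_pos"];y=s["tcp_rot"][2];dx,dy=(c-p)[:2]
# finger tip seen at col 313.8 at z=p
print(c,R(313.8,253,p[2]),p,"tx,ty",dx*np.cos(y)+dy*np.sin(y),dx*np.sin(y)-dy*np.cos(y))
```

```text
[528.78996543   3.56798358  78.        ] [532.10374633  -1.25467352  96.21472532] [5.27728198e+02 7.34014677e-02 9.62147253e+01] tx,ty 0.37998448359836856 -3.6325013648360835
```

```bash
python3 -m inch '[{"gripper":0.0,"tx":0.0005,"ty":-0.004,"tz":0,"spin":0},{"gripper":0.0,"tx":0,"ty":0,"tz":0.008,"spin":0},{"gripper":0.0,"tx":0,"ty":0,"tz":0.006,"spin":0},{"gripper":0.0,"tx":0,"ty":0,"tz":0.004,"spin":0},{"gripper":0.0,"tx":0,"ty":0,"tz":0.002,"spin":0},{"gripper":0.0,"tx":0,"ty":0,"tz":0.002,"spin":0},{"gripper":0.0,"tx":0,"ty":0,"tz":0.001,"spin":0},{"gripper":0.0,"tx":0,"ty":0,"tz":0,"spin":0}]' 30
python3 - <<'E'
from rig import *
for i in range(1):
    grab_frame("wrist");s=sense();print(s["eef_pos"],s["contact_force"])
E
```

```text
clock: 4.25
eef_pos: [528.0, 4.0, 71.8]
tcp_rot: [3.142, 0.0, -0.191]
contact_force: [-1.3, -0.3, 2.2]
opening: -0.002
[527.98507414   4.00443992  71.84503053] [-1.31573876  0.99399957  3.5735157 ]
```

```bash
python3 -m inch '[{"gripper":0.0,"tx":0,"ty":0,"tz":0.001,"spin":0},{"gripper":0.0,"tx":0,"ty":0,"tz":0,"spin":0},{"gripper":0.0,"tx":0,"ty":0,"tz":0.0,"spin":0},{"gripper":0.0,"tx":0,"ty":0,"tz":0.0,"spin":0},{"gripper":0.0,"tx":0,"ty":0,"tz":0.0,"spin":0},{"gripper":0.0,"tx":0,"ty":0,"tz":0,"spin":0},{"gripper":0.0,"tx":0,"ty":0,"tz":0,"spin":0},{"gripper":0.0,"tx":0,"ty":0,"tz":0,"spin":0}]' 30
python3 - <<'E'
from rig import *
import cv2
for i in range(1):
    f=grab_frame("wrist");s=sense();print(s["eef_pos"],s["contact_force"])
    cv2.imwrite("pics/w3.png",cv2.resize(f["pixels"][140:280,230:400,::-1],(728,600)))
E
```

```text
clock: 5.1
eef_pos: [528.2, 4.0, 71.6]
tcp_rot: [-3.141, -0.001, -0.191]
contact_force: [-2.3, -0.7, 13.1]
opening: -0.001
[528.23886893   4.01456214  71.61045076] [-2.81717170e+00 -8.74355985e-03  1.25021107e+01]
```

View pics/w3.png

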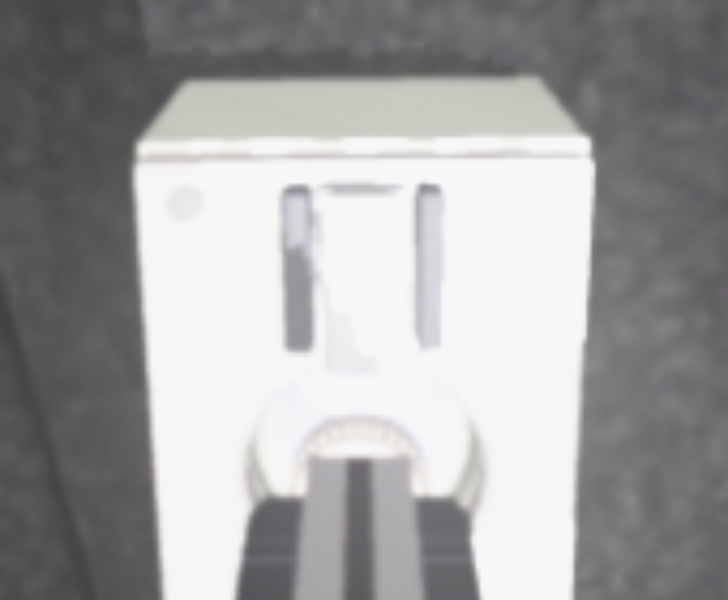

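```bash
python3 -m inch '[{"gripper":0.0,"tx":0,"ty":0,"tz":-0.01,"spin":0},{"gripper":0.0,"tx":0,"ty":0,"tz":-0.025,"spin":0},{"gripper":0.0,"tx":0,"ty":0,"tz":-0.025,"spin":0},{"gripper":0.06,"tx":0,"ty":0,"tz":-0.01,"spin":0},{"gripper":0.06,"tx":0,"ty":0,"tz":0.0,"spin":0},{"gripper":0.06,"tx":0,"ty":0,"tz":0,"spin":0},{"gripper":0.06,"tx":0,"ty":0,"tz":0,"spin":0},{"gripper":0.06,"tx":0,"ty":0,"tz":0,"spin":0}]' 30
python3 - <<'E'
from rig import *
import cv2
f=grab_frame("wrist");cv2.imwrite("pics/w4.png",f["pixels"][:,:,::-1])
f=grab_frame("side");cv2.imwrite("pics/s4.png",cv2.resize(f["pixels"][150:250,270:430,::-1],(800,500)))
s=sense();print(s["eef_pos"],s["contact_force"],s["opening"])
E
```

```text
clock: 5.95
eef_pos: [527.3, 4.0, 139.7]
tcp_rot: [3.141, 0.002, -0.191]
contact_force: [-0.1, -0.0, 0.5]
opening: 0.705
[527.56598286   4.0190329  140.02362894] [ 0.13616605 -0.37707756  0.18680648] 0.6993029188820914
```

View pics/w4.png

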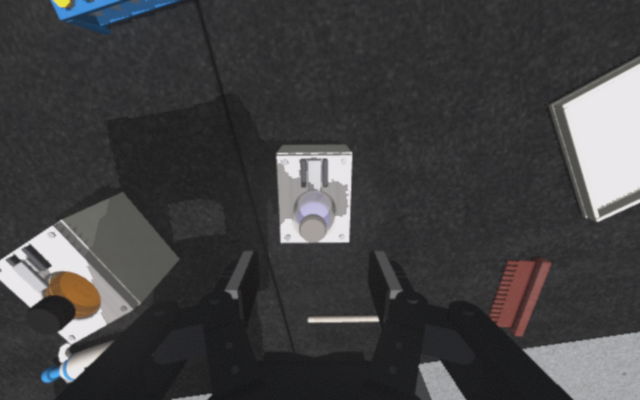

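View pics/s4.png

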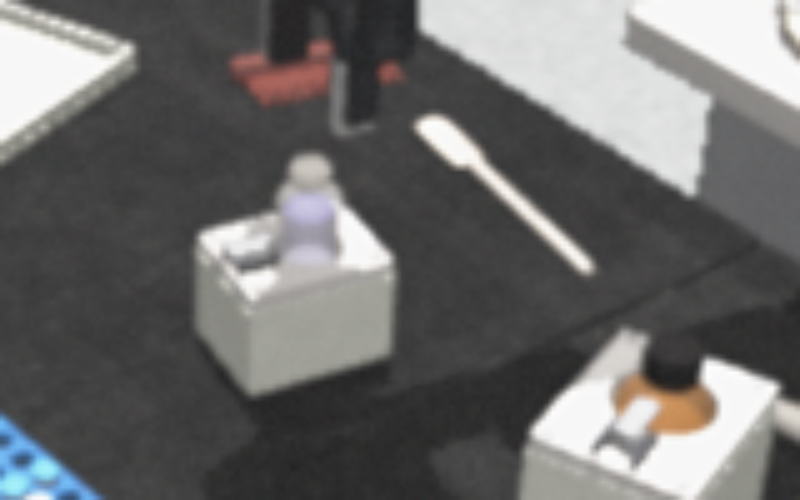

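```bash
python3 -m inch '[{"gripper":0.06,"tx":0,"ty":0,"tz":0.015,"spin":0},{"gripper":0.06,"tx":0,"ty":0,"tz":0.02,"spin":0},{"gripper":0.06,"tx":0,"ty":0,"tz":0.02,"spin":0},{"gripper":0.06,"tx":0,"ty":0,"tz":0.013,"spin":0},{"gripper":0.06,"tx":0,"ty":0,"tz":0.005,"spin":0},{"gripper":0.06,"tx":0,"ty":0,"tz":0.002,"spin":0},{"gripper":0.06,"tx":0,"ty":0,"tz":0,"spin":0},{"gripper":0.06,"tx":0,"ty":0,"tz":0,"spin":0}]' 30
python3 - <<'E'
from rig import *
import cv2
f=grab_frame("wrist");cv2.imwrite("pics/w5.png",f["pixels"][:,:,::-1])
f=grab_frame("side");cv2.imwrite("pics/s5.png",cv2.resize(f["pixels"][150:250,270:430,::-1],(800,500)))
s=sense();print(s["eef_pos"],s["contact_force"],s["opening"])
E
```

```text
clock: 6.85
eef_pos: [528.5, 4.1, 66.5]
tcp_rot: [-3.141, -0.001, -0.191]
contact_force: [-0.2, 0.4, -0.7]
opening: 0.702
[528.4792054    4.03898047  66.4602623 ] [-0.69566269 -0.81265269 -0.44803217] 0.7045214432269754
```

View pics/w5.png

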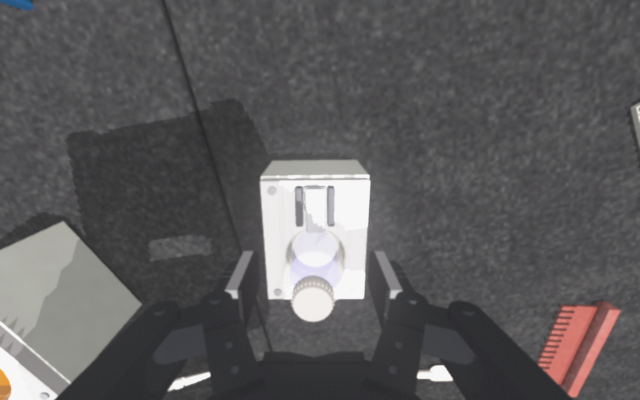

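View pics/s5.png

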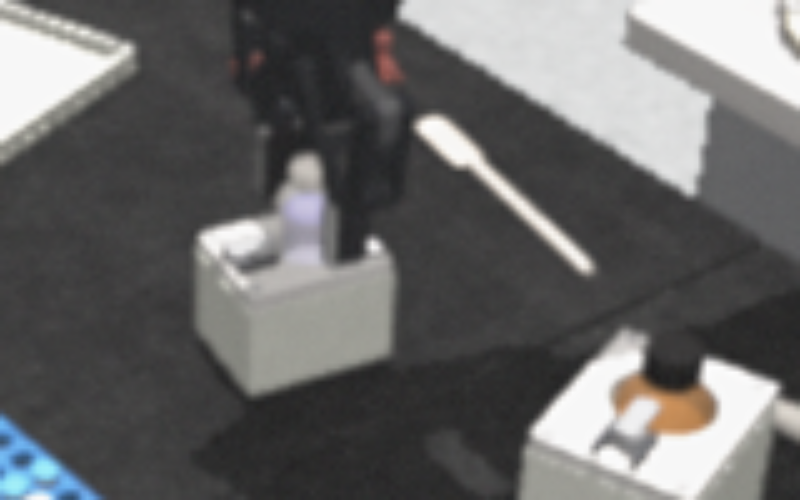

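```bash
python3 -m inch '[{"gripper":0.06,"tx":0,"ty":0,"tz":0.002,"spin":0},{"gripper":0.02,"tx":0,"ty":0,"tz":0,"spin":0},{"gripper":0.02,"tx":0,"ty":0,"tz":0,"spin":0},{"gripper":0.02,"tx":0,"ty":0,"tz":0,"spin":0},{"gripper":0.02,"tx":0,"ty":0,"tz":0,"spin":0},{"gripper":0.02,"tx":0,"ty":0,"tz":0,"spin":0},{"gripper":0.02,"tx":0,"ty":0,"tz":0,"spin":0},{"gripper":0.02,"tx":0,"ty":0,"tz":0,"spin":0}]' 30
python3 - <<'E'
from rig import *
import cv2
f=grab_frame("wrist");cv2.imwrite("pics/w6.png",f["pixels"][:,:,::-1])
s=sense();print(s["eef_pos"],s["contact_force"],s["opening"])
E
```

```text
clock: 7.75
eef_pos: [528.0, 4.0, 63.8]
tcp_rot: [-3.142, -0.0, -0.191]
contact_force: [-0.2, -0.6, 1.3]
opening: 0.356
[528.00673765   4.03372511  63.80517403] [-0.77836353 -0.12242966  0.73856429] 0.3599637086663767
```

View pics/w6.png

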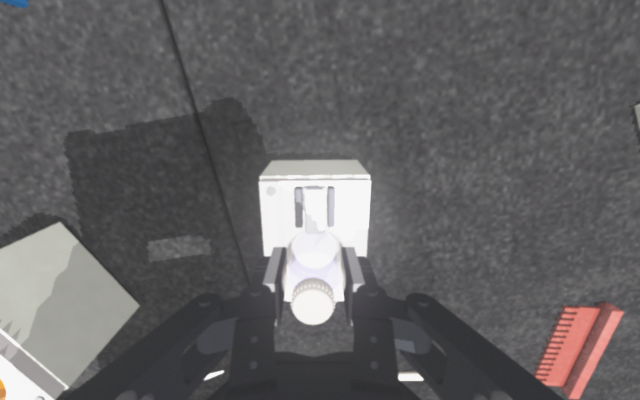

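```bash
python3 -m inch '[{"gripper":0.02,"tx":0,"ty":0,"tz":-0.01,"spin":0},{"gripper":0.02,"tx":0,"ty":0,"tz":-0.02,"spin":0},{"gripper":0.02,"tx":0,"ty":0,"tz":-0.025,"spin":0},{"gripper":0.02,"tx":0,"ty":0,"tz":-0.025,"spin":0},{"gripper":0.02,"tx":0,"ty":0.01,"tz":0,"spin":0},{"gripper":0.02,"tx":0.004,"ty":0.02,"tz":0,"spin":0},{"gripper":0.02,"tx":0.006,"ty":0.03,"tz":0,"spin":0},{"gripper":0.02,"tx":0.006,"ty":0.03,"tz":0,"spin":0}]' 30
python3 -m inch '[{"gripper":0.02,"tx":0.006,"ty":0.035,"tz":0,"spin":0},{"gripper":0.02,"tx":0.006,"ty":0.035,"tz":0,"spin":0},{"gripper":0.02,"tx":0.006,"ty":0.035,"tz":0,"spin":0},{"gripper":0.02,"tx":0.006,"ty":0.035,"tz":0,"spin":0},{"gripper":0.02,"tx":0.006,"ty":0.03,"tz":0,"spin":0},{"gripper":0.02,"tx":0.005,"ty":0.03,"tz":0,"spin":0},{"gripper":0.02,"tx":0.004,"ty":0.015,"tz":0,"spin":0},{"gripper":0.02,"tx":0,"ty":0,"tz":0,"spin":0}]' 30
python3 - <<'E'
from rig import *
import cv2,numpy as np
f=grab_frame("wrist");cv2.imwrite("pics/w7.png",f["pixels"][:,:,::-1])
g=grab_frame("scene");cv2.imwrite("pics/c7.png",g["pixels"][:,:,::-1])
np.savez("w7.npz",K=f["K"],E=f["extrinsics"])
s=sense();print(s["eef_pos"],s["tcp_rot"],s["contact_force"],s["opening"])
E
```

```text
clock: 8.6
eef_pos: [526.0, -88.4, 143.5]
tcp_rot: [3.142, 0.0, -0.19]
contact_force: [-0.1, -0.1, -0.2]
opening: 0.361
clock: 9.4
eef_pos: [523.7, -307.6, 143.3]
tcp_rot: [3.141, 0.0, -0.193]
contact_force: [-0.0, 1.0, -0.4]
opening: 0.357
[ 523.57311302 -305.35386024  143.29784465] [-3.14084757e+00  1.00307025e-03 -1.91811528e-01] [ 0.09387544 -0.13878505 -0.39436689] 0.3540238784843981
```

View pics/w7.png

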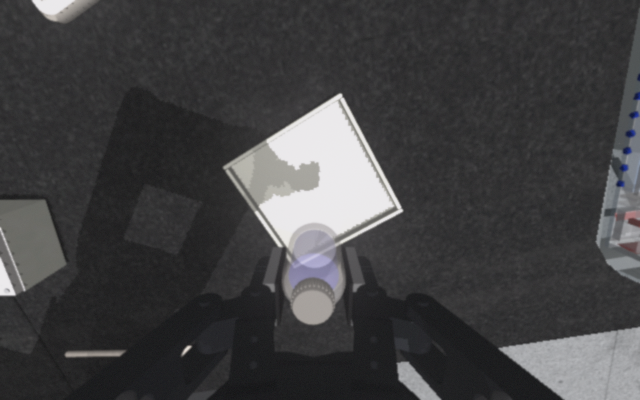

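View pics/c7.png

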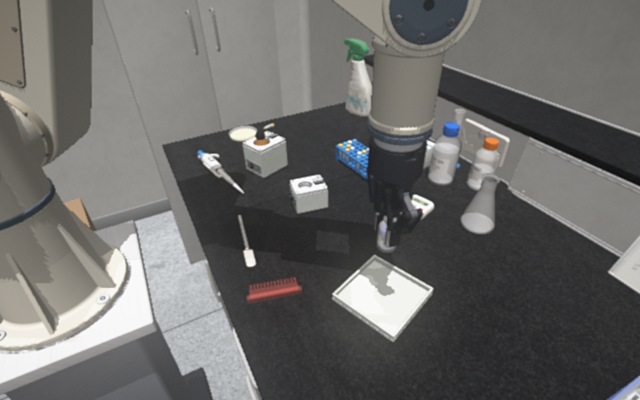

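Run:
```python
import numpy as np
d=np.load("w7.npz");K=d["K"];E=d["E"]
def R(u,v,z):
    q=E[:3,:3]@np.linalg.inv(K)@[u,v,1];o=E[:3,3];return o+q*(z-o[2])/q[2]
T=np.array([R(u,v,16)[:2] for u,v in [(224,168),(341,95),(402,210)]]);print(T.round(0).tolist(),(T[0]+T[2])/2, [np.linalg.norm(T[1]-T[i]) for i in (0,2)])
```

```text
[[565.0, -229.0], [608.0, -349.0], [490.0, -391.0]] [ 527.41299102 -310.24059054] [np.float64(127.44223527916077), np.float64(125.55807128195585)]
```

```bash
python3 -m inch '[{"gripper":0.02,"tx":0.004,"ty":0.003,"tz":0.015,"spin":0},{"gripper":0.02,"tx":0,"ty":0,"tz":0.03,"spin":0},{"gripper":0.02,"tx":0,"ty":0,"tz":0.03,"spin":0},{"gripper":0.02,"tx":0,"ty":0,"tz":0.02,"spin":0},{"gripper":0.02,"tx":0,"ty":0,"tz":0.013,"spin":0},{"gripper":0.02,"tx":0,"ty":0,"tz":0.007,"spin":0},{"gripper":0.02,"tx":0,"ty":0,"tz":0.002,"spin":0},{"gripper":0.02,"tx":0,"ty":0,"tz":0,"spin":0}]' 30
python3 - <<'E'
from rig import *
import cv2,numpy as np
grab_frame("side")
s=sense();print(s["eef_pos"],s["tcp_rot"],s["contact_force"],s["opening"])
E
```

```text
clock: 10.3
eef_pos: [527.8, -309.6, 27.1]
tcp_rot: [3.141, -0.001, -0.191]
contact_force: [0.5, 0.4, 0.4]
opening: 0.357
[ 527.98773911 -309.7760015    27.48943883] [ 3.14118885e+00 -1.15285470e-03 -1.90934721e-01] [-0.33154268  0.08497249 -0.64016046] 0.35654453758404214
```

```bash
python3 -m inch '[{"gripper":0.02,"tx":0,"ty":0,"tz":0.002,"spin":0},{"gripper":0.02,"tx":0,"ty":0,"tz":0.001,"spin":0},{"gripper":0.02,"tx":0,"ty":0,"tz":0.001,"spin":0},{"gripper":0.02,"tx":0,"ty":0,"tz":0.0005,"spin":0},{"gripper":0.02,"tx":0,"ty":0,"tz":0.0005,"spin":0},{"gripper":0.02,"tx":0,"ty":0,"tz":0,"spin":0},{"gripper":0.02,"tx":0,"ty":0,"tz":0,"spin":0},{"gripper":0.02,"tx":0,"ty":0,"tz":0,"spin":0}]' 30
python3 - <<'E'
from rig import *
import cv2,numpy as np
f=grab_frame("side");cv2.imwrite("pics/s8.png",cv2.resize(f["pixels"][90:210,190:350,::-1],(800,600)))
s=sense();print(s["eef_pos"],s["tcp_rot"],s["contact_force"],s["opening"])
E
```

```text
clock: 11.15
eef_pos: [527.5, -309.6, 22.0]
tcp_rot: [3.142, -0.0, -0.191]
contact_force: [-1.2, 0.4, 4.4]
opening: 0.36
[ 527.53423058 -309.62337594   22.0475665 ] [ 3.14149084e+00 -2.67793576e-04 -1.91028691e-01] [-0.59430419  1.01027042  5.09026273] 0.3554068641905793
```

View pics/s8.png

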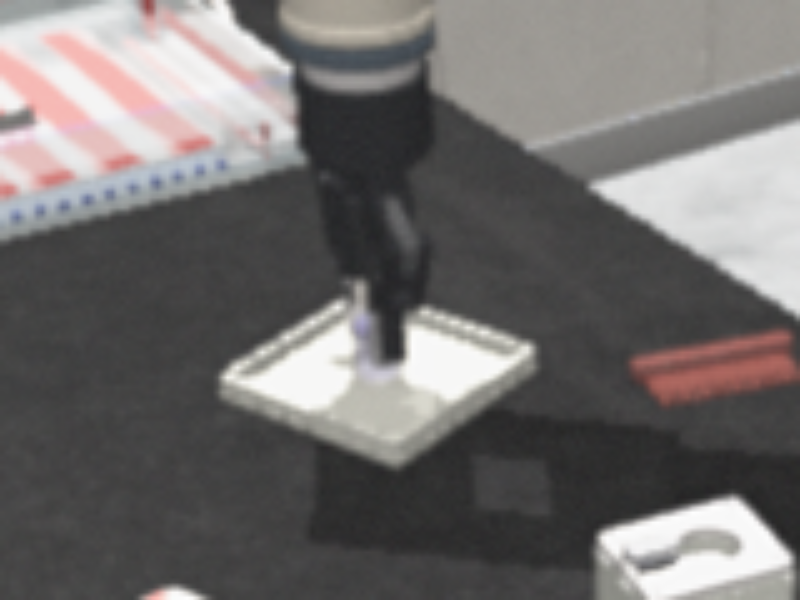

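The bottle is standing on the tray floor: z is as expected and the upward force is 5 N. I'll open the gripper and rise.

```bash
python3 -m inch '[{"gripper":0.04,"tx":0,"ty":0,"tz":0,"spin":0},{"gripper":0.055,"tx":0,"ty":0,"tz":0,"spin":0},{"gripper":0.06,"tx":0,"ty":0,"tz":0,"spin":0},{"gripper":0.06,"tx":0,"ty":0,"tz":0,"spin":0},{"gripper":0.06,"tx":0,"ty":0,"tz":-0.005,"spin":0},{"gripper":0.06,"tx":0,"ty":0,"tz":-0.02,"spin":0},{"gripper":0.06,"tx":0,"ty":0,"tz":-0.03,"spin":0},{"gripper":0.06,"tx":0,"ty":0,"tz":-0.03,"spin":0}]' 30
python3 -m inch '[{"gripper":0.06,"tx":0,"ty":0,"tz":-0.03,"spin":0},{"gripper":0.06,"tx":0,"ty":0,"tz":-0.03,"spin":0},{"gripper":0.06,"tx":0,"ty":0,"tz":-0.01,"spin":0},{"gripper":0.06,"tx":0,"ty":0,"tz":0,"spin":0},{"gripper":0.06,"tx":0,"ty":0,"tz":0,"spin":0},{"gripper":0.06,"tx":0,"ty":0,"tz":0,"spin":0},{"gripper":0.06,"tx":0,"ty":0,"tz":0,"spin":0},{"gripper":0.06,"tx":0,"ty":0,"tz":0,"spin":0}]' 30
python3 - <<'E'
from rig import *
import cv2,numpy as np
f=grab_frame("side");cv2.imwrite("pics/s9.png",f["pixels"][:,:,::-1])
f=grab_frame("wrist");cv2.imwrite("pics/w9.png",f["pixels"][:,:,::-1])
s=sense();print(s["eef_pos"],s["contact_force"],s["opening"])
E
```

```text
clock: 12.0
eef_pos: [527.1, -309.4, 107.6]
tcp_rot: [-3.141, 0.001, -0.191]
contact_force: [0.3, -0.9, 0.6]
opening: 0.705
clock: 12.8
eef_pos: [527.0, -309.3, 175.7]
tcp_rot: [-3.141, 0.002, -0.191]
contact_force: [0.4, 0.1, 0.8]
opening: 0.708
[ 527.23330644 -309.46387404  176.20690724] [ 1.03855675  0.58248883 -0.38136321] 0.7030065307273454
```

View pics/s9.png

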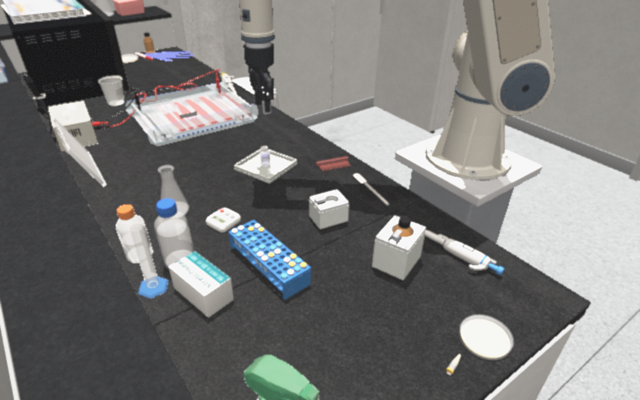

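View pics/w9.png

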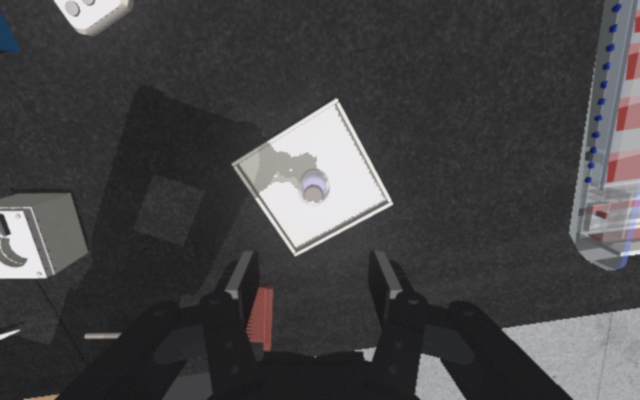

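The bottle stands upright in the centre of the tray, at (314,187) in the wrist view and (265,157) in the side view. The amber bottle is still locked at (403,230) in the side view. The gripper is clear, so I'll hand in.

```bash
python3 -c "
from rig import *
print(sign_off(),sense()['clock'])"
```

```text
the job is handed in; nothing more can be done
the job is handed in; nothing more can be done
```

The dye bottle is out of its warmer and standing upright at about the centre of the white spill tray. The job was handed in at about 13 s, well under the 38 s limit.

- **Release:** I pressed the cap with the closed fingers down to the plunger's stop, at about 13 N. The catch slid back and the bottle sprang up once I let go.
- **Move:** I gripped the body at 30 N, lifted it straight out and set it on the tray floor. I felt about 5 N of contact there, then opened the gripper and rose clear.
- **Last checks:** The side and wrist pictures show the bottle upright inside the tray. The side picture shows the amber bottle still in its own warmer with its catch in place. With the gripper open and clear, the tool force read about zero.
- **Disagreements:** One early reading of the cap's position in the wrist view was about 5 mm off in x, because the finger hid part of the cap. I measured it again before pressing. The estimates of the tray centre from the three cameras differed by several millimetres, and I used the close-up wrist view.

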